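# Line up the carved bears on the drying tray

## Task

Stand the three pale carved bears in a neat row on the drying tray, one upright in the middle of each green pad and squarely along it, nose to either long side of the tray; any bear may take any pad. Set them down, do not let them drop.

Things in the scene. Friction and masses are not known exactly. Their poses are not given: they have to be found in the camera images.
- tray: fixed plywood tray, 320 x 130 mm; floor 8 mm thick, rim 8 mm wide, its top 16 mm over the bench. Origin: centre of the underside, at bench level; x along the long side, z up. Three flat green pads, 48 (x) by 88 mm (y), centred at x = -95, 0, 95 mm, y = 0. Unlisted bystanders on the bench to its right: a dark brown bear, a pale gnome 80 mm high, a tape roll, a glue bottle 150 mm high.
- bear_1: loose carved bear of pale wood on four legs, one of three alike: 91 mm long, 36 wide, 62 high, 90 g. Origin at sole level, midway between nose and tail; x to the nose, y to its left flank, z up. Trunk from x = -39 to 18 mm, with flat upright flanks 26 to 44 mm above the soles: grip it there, across y. Starts upright on the bench, right of the tray.
- bear_2: loose carved bear of pale wood on four legs, one of three alike: 91 mm long, 36 wide, 62 high, 90 g. Origin at sole level, midway between nose and tail; x to the nose, y to its left flank, z up. Trunk from x = -39 to 18 mm, with flat upright flanks 26 to 44 mm above the soles: grip it there, across y. Starts upright on the bench, right of the tray.
- bear_3: loose carved bear of pale wood on four legs, one of three alike: 91 mm long, 36 wide, 62 high, 90 g. Origin at sole level, midway between nose and tail; x to the nose, y to its left flank, z up. Trunk from x = -39 to 18 mm, with flat upright flanks 26 to 44 mm above the soles: grip it there, across y. Starts upright on the bench, right of the tray.
There are look-alikes about, which are no part of the job. Leave any pink, red or turquoise look-alike of the bear_3 alone.

How it is judged:
By the outcome, as a careful person would: the job done as asked, in the order asked, and still so for the second after the job is handed in, with the robot touching nothing.
It also fails if it takes over 72 s, if anything falls off the work surface, if the arm or the gripper's body presses on something with over 40 N, if the wrist force passes 120 N, or if a joint passes its speed limit or range.

## Robot

A 6-joint arm with a two-finger parallel gripper is mounted at the origin on the work surface. World frame = base frame: x ahead of the robot, y to its left, z up, the work surface at z = 0. Lengths are in mm, angles in rad, forces in N, time in s.
With the tool pointing down it reaches from about 400 to 825 mm from the base axis. Payload 7 kg.
Tool frame: the origin (TCP) lies at the very end of the fingers, on their centre line; the grasp point (between the pads) lies 19 mm behind it; z points along the fingers, y is the line along which they close (so a half turn about z gives the same grasp; the last joint's range is limited). The gripper opens to 88 mm and grips with 3 to 60 N. Pads are 19 mm wide; open, the fingers measure 130 mm over their backs; the gripper's body (78 mm by 193 mm) begins 47 mm behind the grasp point.
Start: joints at [-0.842, 0.359, 0.012, 0, -1.224, -0.288], TCP at [287.969, -610.466, 226.561] pointing down, gripper open.
Joint ranges: [-3.07, 3.07], [-1.43, 2.12], [-1.02, 1.25], [-3.03, 1.67], [-3.05, -0], [-3.03, 3.03]. Speed limits (rad/s): [2.39, 2.39, 3.01, 3.14, 3.14, 3.14].

## Interface

Orientations are given as a unit quaternion [x, y, z, w].
In Python, from plant import bot gives the robot as it stands. Calls block until the motion is done:
- bot.move_ptp(position, orientation): joint-space move of the TCP to a pose.
- bot.line_to(position, velocity=150, ori=None): straight line of the TCP; ori=None keeps the orientation; velocity is the mean speed in mm/s.
- bot.move_joints(angles): joint-space move.
- bot.move_gripper(opening, force=None): finger opening in mm; force is the grip in N (None keeps the last); returns when the fingers have stopped.
- bot.pause(seconds).
- bot.solve_ik(position, orientation): joint angles nearest the present ones, or None.
- bot.read_state(): the state.
- bot.camera(name): name is "scene" or "side" or "wrist"; returns the picture (384x512x3 uint8, red, green, blue); there is no depth.
- bot.get_calibration(name): a dict with "fx", "fy", "cx", "cy" (pixels), "view" (4x4, takes a point from world to camera coordinates); the wrist camera has in their place "T_tool_cam" (4x4, takes a point from camera to tool coordinates, whose origin is the TCP and whose axes are the flange's). Camera axes: x right, y up, looking along -z (the intrinsics and any distortion apply to the point x, -y, -z); pixel columns grow to the right and rows downward; lengths in mm; the calibration is good to about 2 mm. A picture is of the moment at which its call begins: read the wrist's pose just before it. get_calibration takes no time and is no camera call.
A pose or a line that the arm cannot do raises bot.Unreachable and nothing moves.
- bot.close_job(): hands the job in; it is judged then, once.
The state is a dict: "t": time; "joint_pos": joint angles; "qvel": joint speeds; "tau": joint torques, N m; "tcp_pos": TCP position; "eef_rot": TCP orientation; "contact_force": force on the tool from outside, world axes, zero at the start; "moment": the same for the moment, N m; "width": finger opening in mm; "finger_force": force on a finger pad.
Only numpy, scipy, OpenCV 4.12 (cv2) and the standard library are available. Lean on these libraries where they do the work, as an engineer would, in place of code of your own. Each camera call takes 0.05 s, during which the arm holds its last target. There are 200 camera calls.

## Working session

There is one attempt and no reset: what is moved stays moved. The work goes in short steps, each a Python script; the robot and the scene stay as the last script left them, time stands still between calls to the robot, and variables do not carry over. Pictures are saved under pics/ and viewed, at most 10 in all, crops included, and the job is handed in when it is done.

```bash
mkdir -p pics; ls
python3 - <<'E'
from plant import bot
import cv2,numpy as np
for n in ("scene","side","wrist"):
    s=bot.read_state(); im=bot.camera(n); cv2.imwrite(f"pics/{n}0.png",im[:,:,::-1])
    c=bot.get_calibration(n); print(n,{k:np.round(v,3).tolist() for k,v in c.items()})
print(s)
a=[cv2.imread(f"pics/{n}0.png") for n in("scene","side")]
E
```

```text
pics
scene {'fx': 375.349, 'fy': 375.349, 'cx': 249.717, 'cy': 195.887, 'view': [[0.716, 0.698, -0.013, -220.295], [-0.518, 0.544, 0.661, 331.309], [0.468, -0.467, 0.751, -1376.147], [0.0, 0.0, 0.0, 1.0]]}
side {'fx': 493.312, 'fy': 493.312, 'cx': 256.169, 'cy': 192.323, 'view': [[-0.969, -0.247, 0.004, 404.206], [0.136, -0.517, 0.845, -173.044], [-0.207, 0.819, 0.535, -1058.629], [0.0, 0.0, 0.0, 1.0]]}
wrist {'fx': 266.628, 'fy': 266.628, 'cx': 254.68, 'cy': 189.534, 'T_tool_cam': [[-0.0, 0.953, 0.304, 82.935], [1.0, -0.0, 0.001, 1.03], [0.001, 0.304, -0.953, -158.745], [0.0, 0.0, 0.0, 1.0]]}
{'t': 0.1, 'joint_pos': array([-8.41899880e-01,  3.59352548e-01,  1.11149236e-02, -3.08129822e-04,
       -1.22412703e+00, -2.88096093e-01]), 'qvel': array([-0.0010141 , -0.00109817,  0.00412429,  0.0029971 ,  0.00108481,
        0.00143845]), 'tau': array([-4.19662902e-04, -5.84163666e+01,  2.93751723e+01,  7.01548576e+00,
        1.01069076e-02, -5.22860773e-05]), 'tcp_pos': array([ 287.76419868, -610.07205114,  225.67687895]), 'eef_rot': array([-2.18568877e-01,  9.75821198e-01,  7.55475283e-04, -2.55250423e-04]), 'contact_force': array([-0.14478244,  0.42814604, -1.11784413]), 'moment': array([ 0.00890533,  0.05816568, -0.0283103 ]), 'finger_force': 0.0, 'width': 87.5805680422582}
```

View pics/scene0.png

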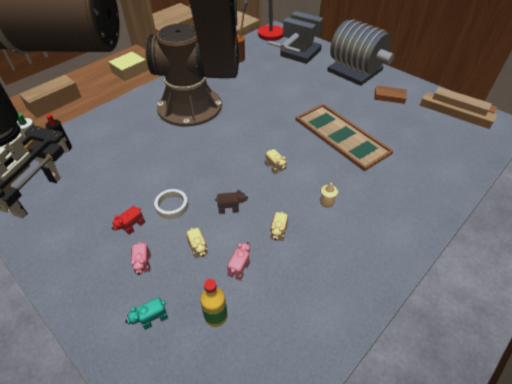

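View pics/side0.png

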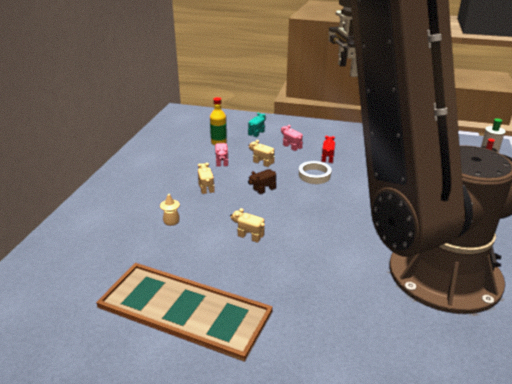

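View pics/wrist0.png

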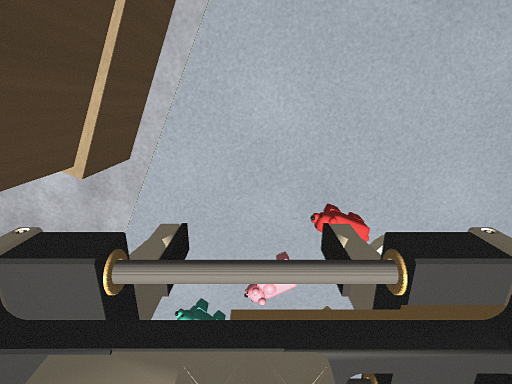

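Scene view: the pale bears are at about (276,160), (279,225) and (197,241). Side view has the same three at (249,224), (206,178) and (262,152). I'm leaving alone the gnome (329,194), brown bear (231,201), two pinks (140,257) and (239,260), red (128,219) and turquoise (148,312). Next I triangulate coarse positions.

```bash
cat > h.py <<'E'
from plant import bot
import cv2,numpy as np
from scipy.spatial.transform import Rotation as R
def ray(name,px,state=None):
    c=bot.get_calibration(name); px=np.atleast_2d(np.asarray(px,float))
    d=np.c_[(px[:,0]-c["cx"])/c["fx"],-(px[:,1]-c["cy"])/c["fy"],-np.ones(len(px))]
    if name=="wrist":
        T=np.eye(4);T[:3,:3]=R.from_quat(state["eef_rot"]).as_matrix();T[:3,3]=state["tcp_pos"]
        M=T@np.array(c["T_tool_cam"])
    else: M=np.linalg.inv(np.array(c["view"]))
    return M[:3,3],d@M[:3,:3].T
def plane(name,px,z,state=None):
    o,d=ray(name,px,state); return (o+d*((z-o[2])/d[:,2])[:,None])[:,:2]
def blobs(im,lo,hi,amin):
    m=cv2.inRange(cv2.cvtColor(im,cv2.COLOR_RGB2HSV),lo,hi)
    m=cv2.morphologyEx(m,cv2.MORPH_CLOSE,np.ones((3,3),np.uint8))
    cs=cv2.findContours(m,cv2.RETR_EXTERNAL,cv2.CHAIN_APPROX_NONE)[0]
    return [c for c in cs if cv2.contourArea(c)>amin]
def cen(c):
    m=cv2.moments(c); return np.array([m["m10"],m["m01"]])/m["m00"]
PALE=((18,60,120),(32,255,255)); GREEN=((65,60,20),(95,255,140))
def down(yaw): # tool z down, tool x axis at world angle yaw
    c,s=np.cos(yaw),np.sin(yaw); return R.from_matrix(np.array([[c,s,0],[s,-c,0],[0,0,-1]])).as_quat()
def read(n): return cv2.imread(f"pics/{n}.png")[:,:,::-1].copy()
E
python3 - <<'E'
from h import *
for n in("scene","side"):
    im=read(n+"0")
    for nm,col,z in(("pale",PALE,30),("green",GREEN,8)):
        for c in blobs(im,*col,40):
            p=cen(c); print(n,nm,p.round(),cv2.contourArea(c),plane(n,p,z).round())
print(R.from_quat(bot.read_state()["eef_rot"]).as_matrix().round(2), np.hypot(*bot.read_state()["tcp_pos"][:2]))
E
```

```text
scene pale [212. 300.] 365.5 [[ 641. -462.]]
scene pale [197. 240.] 314.5 [[ 493. -382.]]
scene pale [279. 224.] 283.5 [[ 609. -201.]]
scene pale [329. 192.] 121.5 [[636. -21.]]
scene pale [276. 158.] 177.0 [[436. -16.]]
scene pale [126.  60.] 359.5 [[-396.   -1.]]
scene green [215. 317.] 109.0 [[ 667. -478.]]
scene green [146. 317.] 363.5 [[ 556. -586.]]
scene green [363. 149.] 204.0 [[596. 221.]]
scene green [341. 134.] 174.5 [[503. 236.]]
scene green [321. 120.] 153.0 [[409. 250.]]
side pale [119. 296.] 163.0 [[623. 265.]]
side pale [190. 315.] 1251.0 [[472. 278.]]
side pale [471. 246.] 88.0 [[-54. -70.]]
side pale [248. 218.] 269.5 [[450. -47.]]
side pale [169. 207.] 154.5 [[650. -47.]]
side pale [315. 179.] 75.0 [[ 323. -269.]]
side pale [314. 166.] 54.0 [[ 336. -339.]]
side pale [205. 172.] 176.5 [[ 623. -230.]]
side pale [262. 148.] 141.5 [[ 506. -413.]]
side pale [482.  64.] 2030.5 [[ -243. -1442.]]
side pale [454.   7.] 124.5 [[ -216. -2635.]]
side pale [236.  51.] 12552.5 [[  860. -1354.]]
side green [227. 322.] 761.5 [[408. 257.]]
side green [183. 307.] 683.5 [[502. 242.]]
side green [143. 293.] 615.5 [[595. 226.]]
side green [218. 132.] 160.5 [[ 683. -527.]]
side green [256. 128.] 175.5 [[ 568. -588.]]
[[-0.9  -0.43 -0.  ]
 [-0.43  0.9   0.  ]
 [ 0.    0.   -1.  ]] 674.6275371364293
```

Run:
```python
from h import *
import pickle
S={}
for n,(x,y),z in(("C",(500,-397),130),("B",(616,-215),130),("A",(443,-32),130),("T",(502,235),180)):
    bot.move_ptp([x,y+83,z],down(-np.pi/2)); bot.pause(.3)
    s=bot.read_state(); S[n]=s; cv2.imwrite(f"pics/w{n}.png",bot.camera("wrist")[:,:,::-1]); print(n,s["t"],s["joint_pos"].round(2),s["tcp_pos"].round(1))
pickle.dump(S,open("S.pkl","wb"))
m=np.vstack([np.hstack([cv2.imread(f"pics/w{a}.png")[:225] for a in p]) for p in("CB","AT")])
cv2.imwrite("pics/m.png",cv2.resize(m,(800,352),interpolation=cv2.INTER_AREA))
```

```text
C 1.8583 [-0.23  0.3  -0.31  0.   -0.96  0.23] [ 499.7 -314.7  130.1]
B 3.075 [ 0.1   0.36 -0.22  0.   -0.99 -0.1 ] [ 615.7 -132.9  130.1]
A 4.4167 [ 0.56  0.07 -0.61  0.   -0.89 -0.56] [443.4  50.5 129.7]
T 5.8417 [ 0.89  0.26 -0.24 -0.   -1.07 -0.89] [502.2 317.1 180.2]
```

View pics/m.png

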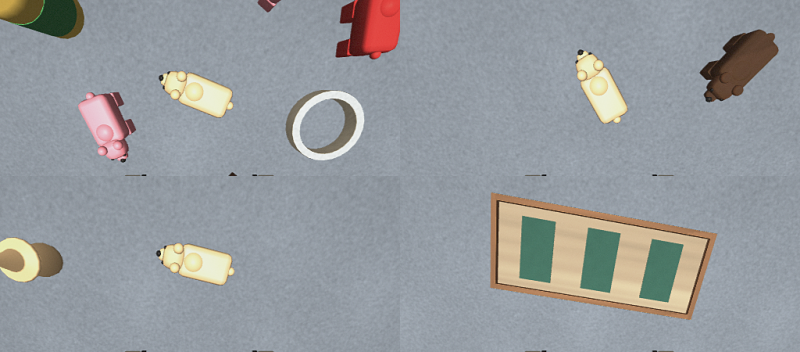

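Bear C is at mosaic (196,93), B at (600,88) and A at (195,262). All three are cream-coloured with dark noses. The pink, red and brown look-alikes are clearly distinct, and the tray with its three pads is fully visible. Next I measure the poses.

```bash
cat > meas.py <<'E'
from h import *
def bear(im,s,z=40,guess=None):
    """pose of pale bear nearest image nadir; returns xy origin(px midpoint on plane z), yaw to nose, len, wid"""
    im=im.copy(); im[225:]=0
    hsv=cv2.cvtColor(im,cv2.COLOR_RGB2HSV)
    pale=cv2.inRange(hsv,(15,30,120),(35,255,255)); dark=cv2.inRange(hsv,(0,0,0),(180,255,70)); dark[215:]=0
    n,l,st,c=cv2.connectedComponentsWithStats(pale)
    k=min((i for i in range(1,n) if st[i,4]>600),key=lambda i:np.hypot(*(c[i]-(255,112))))
    pm=np.uint8(l==k)*255; pm=cv2.morphologyEx(pm,cv2.MORPH_CLOSE,np.ones((7,7),np.uint8))
    near=cv2.dilate(pm,np.ones((13,13),np.uint8)); dk=dark&near
    full=cv2.morphologyEx(pm|dk,cv2.MORPH_CLOSE,np.ones((5,5),np.uint8))
    pts=lambda m:np.argwhere(m)[:,::-1]
    P=plane("wrist",pts(pm),z,s); F=plane("wrist",pts(full),z,s)
    (cx,cy),(w,h),a=cv2.minAreaRect(P.astype(np.float32)); a=np.radians(a)
    if h>w: a+=np.pi/2
    nose=plane("wrist",pts(dk).mean(0),z,s)[0]
    u=np.array([np.cos(a),np.sin(a)])
    if (nose-[cx,cy])@u<0: u=-u
    v=np.array([-u[1],u[0]]); fu=F@u; fv=P@v
    o=u*(fu.min()+fu.max())/2+v*(fv.min()+fv.max())/2
    ev=np.linalg.eigh(np.cov(P.T))[1][:,1]; ev*=np.sign(ev@u)
    return o,np.arctan2(u[1],u[0]),np.ptp(fu),np.ptp(fv),np.arctan2(ev[1],ev[0]),(nose-o)@v
def pads(im,s):
    out=[]
    im=im.copy(); im[225:]=0
    for c in blobs(im,(65,60,20),(95,255,200),800):
        r=cv2.minAreaRect(plane("wrist",c[:,0],8,s).astype(np.float32))
        (x,y),(w,h),a=r; a=a+90 if h>w else a
        out.append((x,y,w,h,(a+180)%180))
    return sorted(out)
E
python3 - <<'E'
from meas import *
import pickle
S=pickle.load(open("S.pkl","rb"))
for n in "CBA":
    o,y,L,W,y2,no=bear(read("w"+n),S[n]); print(n,o.round(1),"yaw",np.degrees(y).round(1),np.degrees(y2).round(1),"L,W",L.round(1),W.round(1),"nose off",no.round(1))
p=pads(read("wT"),S["T"]); print(np.round(p,1))
p=np.array(p)[:,:2]; d=p[-1]-p[0]; print(np.degrees(np.arctan2(d[1],d[0])),np.linalg.norm(d)/2)
ims=[]
for n in "CBA":
    ims.append(cv2.resize(cv2.imread(f"pics/w{n}.png")[50:170,190:320],None,fx=2,fy=2))
cv2.imwrite("pics/crop.png",np.hstack(ims))
E
```

```text
C [ 502.  -385.4] yaw -21.4 -21.2 L,W 90.8 36.5 nose off -0.4
B [ 614.2 -208.3] yaw -60.4 -59.7 L,W 91.3 36.5 nose off -0.3
A [446.7 -26.5] yaw -13.3 -13.3 L,W 90.9 36.4 nose off -1.0
[[407.2 255.4  87.9  47.5  80.7]
 [501.2 239.9  88.1  47.4  80.6]
 [595.3 224.4  88.1  47.6  80.6]]
-9.34787284383004 95.32205734822742
```

View pics/crop.png

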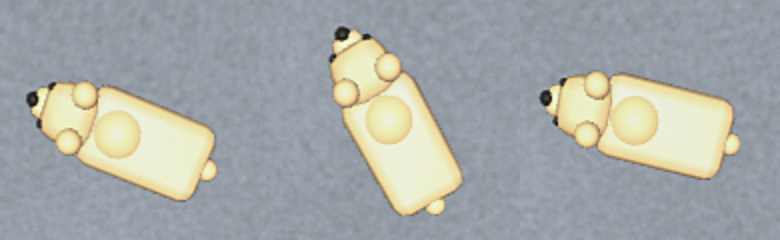

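The crops show three cream bears, each with a dark nose and ears. The measured size (91 x 36.5) fits, as do the pad size (88 x 47.5) and pitch (95.3). I'll pick the first bear, A, and place it on the middle pad.

```bash
cat >> meas.py <<'E'
def carry(o,yaw,pad,pyaw=np.radians(-99.35),gx=-8):
    o=np.asarray(o,float); pad=np.asarray(pad,float)
    g=o+gx*np.array([np.cos(yaw),np.sin(yaw)]); q=down(yaw)
    bot.move_ptp([*g,110],q); bot.move_gripper(64)
    bot.line_to([*g,17],150); bot.pause(.15)
    bot.move_gripper(20,15); s=bot.read_state(); print("grip",s["width"],s["finger_force"],s["tcp_pos"].round(1),s["t"])
    if s["width"]<25: raise SystemExit("missed")
    bot.line_to([*g,150],180)
    p=pad+gx*np.array([np.cos(pyaw),np.sin(pyaw)])
    bot.move_ptp([*p,120],down(pyaw)); print("held",bot.read_state()["width"])
    bot.line_to([*p,34],120); bot.pause(.2); f0=bot.read_state()["contact_force"][2]
    for z in np.arange(30,21.5,-.7):
        bot.line_to([*p,z],20); s=bot.read_state()
        if abs(s["contact_force"][2]-f0)>2.5: break
    print("down",z,s["tcp_pos"].round(1),s["contact_force"][2]-f0,s["t"])
    bot.move_gripper(52); bot.pause(.15); bot.line_to([*p,120],150)
    print("t",bot.read_state()["t"])
def look(xy,z,name):
    bot.move_ptp([xy[0],xy[1]+83,z],down(-np.pi/2)); bot.pause(.3)
    s=bot.read_state(); im=bot.camera("wrist"); cv2.imwrite(f"pics/{name}.png",im[:,:,::-1]); return im,s
E
python3 - <<'E'
from meas import *
carry([446.7,-26.5],np.radians(-13.3),[501.2,239.9])
im,s=look([501,240],130,"pA"); o,y,L,W,y2,no=bear(im,s,48); print(o.round(1),np.degrees([y,y2]).round(1),L,W)
cv2.imwrite("pics/pAs.png",bot.camera("side")[200:384,60:320,::-1])
a=cv2.resize(cv2.imread("pics/pAs.png"),None,fx=2,fy=2);b=cv2.imread("pics/pA.png")[:225,100:400]
c=np.zeros((600,520,3),np.uint8);c[:368]=a;c[370:595,:300]=b;cv2.imwrite("pics/pAm.png",c)
E
```

```text
grip 35.62796048912523 14.990075917448848 [438.9 -24.7  17.1] 9.6417
held 36.444905221927904
down 24.400000000000006 [502.6 247.9  25.1] 8.554871436485657 15.625
t 17.1083
[501.1 240. ] [-9.3 -9.4] 267.4540681377276 98.15650986805133
```

View pics/pAm.png

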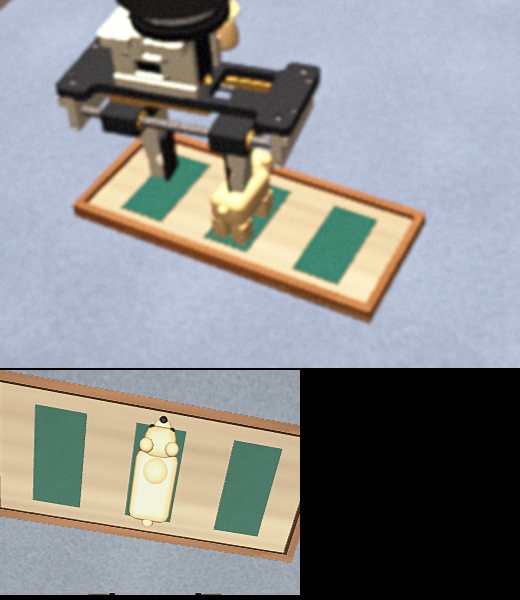

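Bear A stands upright on the middle pad. To measure its pose I need a mask that separates the bear from the plywood.

Run:
```python
from h import *
im=read("pA"); hsv=cv2.cvtColor(im,cv2.COLOR_RGB2HSV)
for n,(x,y) in dict(back=(253,120),back2=(235,140),tail=(247,152),head=(260,72),trunkedge=(275,100),wood=(310,100),wood2=(210,100),wood3=(160,80)).items(): print(n,np.median(hsv[y-2:y+3,x-2:x+3].reshape(-1,3),0),im[y,x])
```

```text
back [ 33.  21. 243.] [241 243 223]
back2 [ 31.  24. 242.] [241 242 220]
tail [ 32.  47. 244.] [242 244 233]
head [ 32.  34. 243.] [241 243 212]
trunkedge [ 23.  85. 238.] [238 204 143]
wood [ 18.  71. 213.] [216 192 161]
wood2 [ 19.  68. 219.] [222 200 165]
wood3 [ 78.  94. 122.] [ 77 121 103]
```

```bash
cat >> meas.py <<'E'
def placed(im,s,z=52,cpx=(255,112)):
    im=im.copy(); im[225:]=0
    m=cv2.inRange(cv2.cvtColor(im,cv2.COLOR_RGB2HSV),(15,10,229),(50,255,255))
    m=cv2.morphologyEx(m,cv2.MORPH_OPEN,np.ones((3,3),np.uint8))
    m=cv2.morphologyEx(m,cv2.MORPH_CLOSE,np.ones((7,7),np.uint8))
    n,l,st,c=cv2.connectedComponentsWithStats(m)
    k=min((i for i in range(1,n) if st[i,4]>600),key=lambda i:np.hypot(*(c[i]-cpx)))
    P=plane("wrist",np.argwhere(l==k)[:,::-1],z,s)
    (x,y),(w,h),a=cv2.minAreaRect(P.astype(np.float32)); a=a+90 if h>w else a
    e=np.linalg.eigh(np.cov(P.T))[1][:,1]
    return np.round([x,y,w,h,a%180,np.degrees(np.arctan2(e[1],e[0]))%180],1)
E
python3 - <<'E'
from meas import *
import pickle
s=bot.read_state(); im=read("pA")
print(placed(im,s)); print(np.round(pads(im,s),1))
E
```

```text
[491.7 259.8  89.2  95.4 136.6 102. ]
[[407.2 255.7  88.1  47.7  80.6]
 [595.6 224.7  88.4  47.8  80.7]]
```

```bash
sed -i 's/(15,10,229)/(15,8,236)/; s/m,cv2.MORPH_OPEN,np.ones((3,3)/cv2.medianBlur(m,5),cv2.MORPH_OPEN,np.ones((5,5)/; s/  m=cv2.morphologyEx(m,cv2.MORPH_CLOSE,np.ones((7,7),np.uint8))$/&/' meas.py
python3 - <<'E'
from meas import *
s=bot.read_state(); im=read("pA")
print(placed(im,s))
hsv=cv2.cvtColor(im,cv2.COLOR_RGB2HSV)
for t in (230,236,240):
    m=cv2.medianBlur(cv2.inRange(hsv,(15,8,t),(50,255,255)),5);m[225:]=0
    n,l,st,c=cv2.connectedComponentsWithStats(m); print(t,[(st[i].tolist()) for i in range(1,n) if st[i,4]>150])
E
```

```text
[501.  241.6  83.6  33.4  80.5  80.2]
230 [[229, 51, 49, 105, 3535], [272, 134, 45, 19, 491], [356, 147, 36, 27, 643]]
236 [[230, 51, 48, 105, 3426]]
240 [[230, 51, 48, 105, 3290]]
```

Bear A is at the pad centre within about 1 mm, with yaw 80.5° against the pad's 80.65°. I'll place B and C the same way.

Run:
```python
from meas import *
carry([614.2,-208.3],np.radians(-60.1),[595.4,224.6])
carry([502.0,-385.4],np.radians(-21.3),[407.3,255.4])
for n,p in(("fC",(407,255)),("fA",(501,240)),("fB",(595,225))):
    im,s=look(p,130,n); print(n,placed(im,s),s["t"])
bot.move_joints([-.842,.359,.012,0,-1.224,-.288])
a=bot.camera("side")[190:384,60:320,::-1];b=bot.camera("scene")[60:320,100:440,::-1]
c=np.zeros((590,800,3),np.uint8);c[:388,:520]=cv2.resize(a,None,fx=2,fy=2);c[390:,:261]=cv2.resize(b,(261,200));
for i,n in enumerate(("fC","fA","fB")): c[390:590,265+i*175:440+i*175]=cv2.imread(f"pics/{n}.png")[20:220,168:343]
cv2.imwrite("pics/fin.png",c); print(bot.read_state()["t"])
```

```text
grip 36.02167221364395 14.988130708225071 [ 610.3 -201.4   17.1] 21.825
held 35.59865369854782
down 24.400000000000006 [596.8 232.6  25.1] 6.028387588558386 27.7333
t 29.2167
grip 36.0707463904751 14.993207983206958 [ 494.6 -382.5   17.1] 33.425
held 35.81827853001977
down 24.400000000000006 [408.6 263.3  25. ] 8.99322509613624 40.0583
t 41.5417
fC [407.  257.   83.5  33.3  80.7  80.6] 42.2417
fA [500.9 241.6  83.5  33.2  80.5  80.9] 43.0583
fB [595.  225.9  83.4  33.3  80.4  80.7] 43.875
47.4167
```

View pics/fin.png

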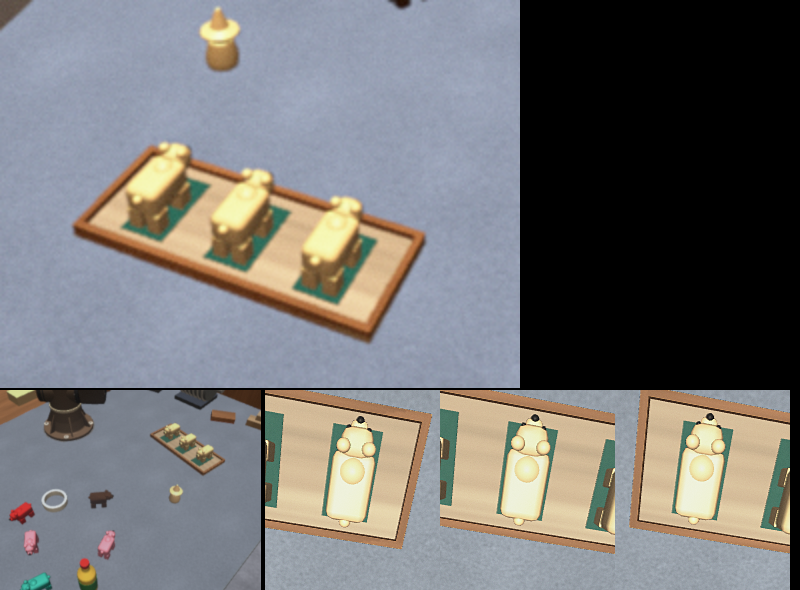

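The picture shows all three bears upright in the middle of their pads (side crop about (158,190), (240,215) and (332,245)). The bystanders have not moved. Handing in.

```bash
python3 -c "
from plant import bot
print(bot.close_job())"
```

```text
the job is handed in; nothing more can be done
None
```

All three pale bears stand upright on the green pads, within about 2 mm of centre and 0.5° of square, noses toward the same long side; the job was handed in at about 47 s of the 72 s limit.

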